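# Thread check of an examination-lamp stand with a ring gauge

## Robot

A 6-joint arm with a two-finger parallel gripper is mounted at the origin on the work surface. World frame = base frame: x ahead of the robot, y to its left, z up, the work surface at z = 0. Lengths are in mm, angles in rad, forces in N, time in s.
With the tool pointing down it reaches from about 300 to 875 mm from the base axis. Payload 4.2 kg.
Tool frame: the origin (TCP) lies at the centre of the arm's flange, where the gripper is bolted on; the fingertips stand 173 mm ahead of it and the grasp point (between the pads) lies 155 mm ahead of it; z points along the fingers, y is the direction in which the jaws open and shut (so a half turn about z gives the same grasp; the last joint's range is limited). The gripper opens to 85 mm and grips with 20 to 120 N. Pads are 22 mm wide; open, the fingers measure 114 mm over their backs; the gripper's body (76 mm by 85 mm) begins 54 mm behind the grasp point. The pads swing forward as they close: fully open they stand 13 mm farther back than shut.
Start: joints at [1.151, 0.32, 1.565, -0, 1.257, -0.02], TCP at [223.806, 529.654, 404.738] pointing down, gripper open.
Joint ranges: [-3.11, 3.11], [-0.84, 2.01], [0.21, 2.61], [-1.34, 4.49], [0.05, 2.63], [-2.56, 2.56]. Speed limits (rad/s): [2.57, 2.57, 3.14, 3.14, 3.14, 3.14].

## Interface

Orientations are given as a 3x3 rotation matrix whose columns are the frame's x, y, z axes.
In Python, from station import robot, claw, kinematics, read_state, viewer, workorder gives the robot as it stands. Calls block until the motion is done:
- robot.move_to(position, orientation): joint-space move of the TCP to a pose.
- robot.movel(position, max_speed=150, rotation=None): straight line of the TCP; rotation=None keeps the orientation; max_speed is the mean speed in mm/s.
- robot.move_j(angles): joint-space move.
- claw.grip(opening, grip_force=None): opening from 0.0 (shut) to 1.0 (fully open); grip_force is the grip in N (None keeps the last); returns when the fingers have stopped.
- robot.hold(seconds).
- kinematics.inverse_kinematics(position, orientation): joint angles nearest the present ones, or None.
- read_state(): the state.
- viewer.read_camera(name): name is "scene" or "top" or "wrist"; returns (picture, depth): 480x640x3 uint8, red, green, blue; 480x640 float32, mm along the optical axis (not along the pixel's ray), 0 where there is no reading.
- viewer.get_calibration(name): a dict with "camera_matrix" (3x3 intrinsics, pixels), "origin" and "rotation" of the camera in the world. Camera axes: x right, y down, z forward; pixel columns grow to the right and rows downward; lengths in mm; the calibration is good to about 2 mm. A picture is of the moment at which its call begins: read the wrist's pose just before it. get_calibration takes no time and is no camera call; for the wrist camera it gives the pose at the moment of the call.
A pose or a line that the arm cannot do raises robot.MotionError and nothing moves.
- workorder.sign_off(): hands the job in, once; it reports no verdict.
The state is a dict: "t": time; "joint_positions": joint angles; "joint_vel": joint speeds; "joint_torque": joint torques, N m; "tool_pos": TCP position; "ee_rot": TCP orientation; "wrist_force": force on the tool from outside, world axes, zero at the start; "moment": the same for the moment, N m; "width": opening from 0.0 (shut) to 1.0 (fully open).
Only numpy, scipy, OpenCV 4.12 (cv2) and the standard library are available. Lean on these libraries where they do the work, as an engineer would, in place of code of your own. Each camera call takes 0.05 s, during which the arm holds its last target. There are 200 camera calls.

## Task

Check the threaded stud of the lamp stand: lift the knurled ring gauge off its cork rest, set it level over the stud and screw it on clockwise, counting the turns, until the resistance rises as its dogs come up against those of the sprung stop collar, which takes less than one turn. Hold it there firm for a moment, never forced, then let go and leave the gauge screwed down. Leave everything else where it is.

Things in the scene. Friction and masses are not known exactly. Their poses are not given: they have to be found in the camera images.
- gauge: steel thread ring gauge: knurled ring, outer diameter 54, bore 34, 18 thick, with three dogs (6 wide, 5 deep, 6 tall, 20 from the axis) under it, 24 in all, 180 g. Origin: on the bore's axis, level with the dogs' lower ends, z up. Three pins (3.6 thick, tips on a 24.4 circle) stand into the bore at 14 above the origin and run in the stud's thread. The ring to grip spans 6 to 24 above the origin
- rest: the gauge's rest, fixed: steel plate 120 x 120 x 4 with a cork puck (diameter 48) at its centre, puck top 18 above the origin; the gauge starts standing on it. Origin: centre of the underside
- stand: lamp stand, fixed: white round foot of diameter 110, 20 high, with an upright steel stud at its centre. Origin: centre of the underside, on the stud's axis, z up. Set over the stud, the gauge first rests on the thread with its origin about 52 to 63 above this one; up against the stop it is 42 to 46 above
- stud_top (a point): tip of the stud, 84 above the stand's origin. Plain nose of diameter 22, coned at the tip; from 10 below the tip downward a coarse right-handed three-start thread, outer diameter 30, 1 mm of play. Turned clockwise seen from above under a downward push of 1 to 4 N the gauge follows the thread, sinking 24 mm per turn (3.8 mm per rad), and needs 0.3 to 0.75 turn to the stop
- collar: stop collar, diameter 45, clamped round the stud with its origin (centre of its underside) 26 above the stand's; set to a different angle each time. It carries a steel crown of three upright dogs (6 wide, 20 from the axis). The gauge turns freely until its own dogs run sideways into these
- dog_tops (a point): centre of the crown, level with its dogs' tops (21 above the collar's origin). The crown is stiffly sprung about the stud: 3 N m per rad. Firm, as wanted: 5 to 22 N in all on the dogs, felt as 0.1 to 0.44 N m of moment about the stud's axis, anticlockwise on the gripper (best 0.25, about 0.1 rad past first touch), against under 0.06 running free; over 30 N is forced. When let go the crown may turn the gauge back a little
- spacer: bystander: plain smooth steel spacer ring, outer diameter 38, bore 24, 10 thick (smaller than the gauge); origin: centre of its underside
- dispenser: bystander: white pump bottle of hand rub, diameter 72, height 205; origin: centre of its underside
- stamp_a: bystander: self-inking stamp, 50 x 35 x 75 high; origin: centre of its underside
- stamp_b: bystander: self-inking stamp, 50 x 35 x 75 high; origin: centre of its underside
- case: bystander: closed steel instrument case, 100 x 60 x 40 high; origin: centre of its underside
- bowl: bystander: steel bowl, rim diameter 120, 40 high; origin: centre of its underside
- jar: bystander: lidded glass jar, diameter 56, 75 high; origin: centre of its underside
- mallet: bystander: small mallet lying flat, handle along its own x; origin: centre of its underside

How it is judged (in metres and radians):
On the way, in this order (a step that is already met when the one before it is completed fails the run):
1. the gauge is set level over the stud, resting on the thread (horizontal distance between gauge and stand below 0.003 m and angle between gauge's own z axis and vertical below 0.08 rad and z of gauge in the frame of stand below 0.066 m and contact force between gauge and collar below 0.5 N), for 0.1 s.
2. the gauge is screwed down and held firm against the collar's dogs (horizontal distance between gauge and stand below 0.003 m and angle between gauge's own z axis and vertical below 0.08 rad and z of gauge in the frame of stand below 0.047 m and contact force between gauge and collar between 5 and 22 N), for 0.3 s.
At the end, for the whole second after the job is handed in: the gauge is screwed down on the stud (axes within 3 mm, tilted less than 0.08 rad, its origin less than 47 mm above the stand's), at rest and let go, with under 22 N left on the dogs (horizontal distance between gauge and stand below 0.003 m and angle between gauge's own z axis and vertical below 0.08 rad and z of gauge in the frame of stand below 0.047 m and contact force between gauge and collar below 22 N and linear speed of gauge below 0.01 m/s and angular speed of gauge below 0.1 rad/s); the robot touches nothing.
It fails at once if the gauge is forced against the collar's dogs with more than 30 N (contact force between gauge and collar above 30 N).
It fails at once if the gauge is pressed against the stand or its thread with more than 40 N (contact force between gauge and stand above 40 N).
It fails at once if a bystander is moved more than 20 mm (distance of any of spacer, dispenser, stamp_a, stamp_b, case, bowl, jar, mallet from where it was at the start of the episode above 0.02 m).
It also fails if it takes over 72 s, if anything falls off the work surface, if the arm or the gripper's body presses on something with over 40 N, if the wrist force passes 120 N, or if a joint passes its speed limit or range.

## Working session

There is one attempt and no reset: what is moved stays moved. The work goes in short steps, each a Python script; the robot and the scene stay as the last script left them, time stands still between calls to the robot, and variables do not carry over. Pictures are saved under pics/ and viewed, about 8 in all and at most 12, crops included, and the job is handed in when it is done.

```bash
ls; mkdir -p pics
python3 - <<'E'
from station import robot,viewer,read_state
import cv2,numpy as np
for n in ("scene","top"):
    p,d=viewer.read_camera(n); cv2.imwrite(f"pics/{n}0.png",p[:,:,::-1]); np.savez(f"{n}0.npz",p=p,d=d)
    c=viewer.get_calibration(n); print(n,c)
s=read_state(); print(s)
E
```

```text
pics
scene {'camera_matrix': array([[439.86199938,   0.        , 323.91753761],
       [  0.        , 439.86199938, 243.26167846],
       [  0.        ,   0.        ,   1.        ]]), 'origin': array([1000.844586  , -201.1771501 ,  712.03327516]), 'rotation': array([[ 0.57261521,  0.62238133, -0.5336228 ],
       [ 0.81964576, -0.44819666,  0.35679208],
       [-0.01710723, -0.64168624, -0.76677645]])}
top {'camera_matrix': array([[618.00438328,   0.        , 324.28364017],
       [  0.        , 618.00438328, 245.43827927],
       [  0.        ,   0.        ,   1.        ]]), 'origin': array([ 383.38026058,   95.65082417, 1252.6685368 ]), 'rotation': array([[-0.02293113, -0.98615212,  0.16425031],
       [-0.99970897,  0.0213875 , -0.01116058],
       [ 0.00749313, -0.16445844, -0.98635555]])}
{'t': 0.1, 'joint_positions': array([ 1.15097562e+00,  3.20246009e-01,  1.56555046e+00,  1.03757045e-05,
        1.25738433e+00, -1.99759545e-02]), 'joint_vel': array([-0.00050114, -0.00110811, -0.00308297, -0.00016573, -0.00064524,
        0.00124155]), 'joint_torque': array([-1.35846323e-03, -4.16413057e+01, -2.34703356e+01, -1.34630336e-04,
        4.93566011e-03,  2.07286305e-06]), 'tool_pos': array([223.76080291, 529.52166424, 403.95829688]), 'ee_rot': array([[-9.21120178e-01,  3.89277775e-01, -6.56337146e-04],
       [ 3.89278326e-01,  9.21119044e-01, -1.44621348e-03],
       [ 4.15858791e-05, -1.58763424e-03, -9.99998739e-01]]), 'wrist_force': array([-0.55135958,  0.06423573,  0.2748    ]), 'moment': array([ 0.00913058, -0.01704395,  0.06366535]), 'width': 1.0010913821789587}
```

View pics/scene0.png

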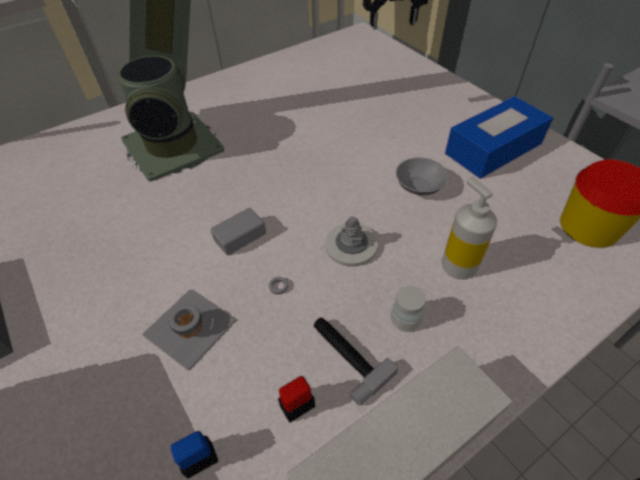

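View pics/top0.png

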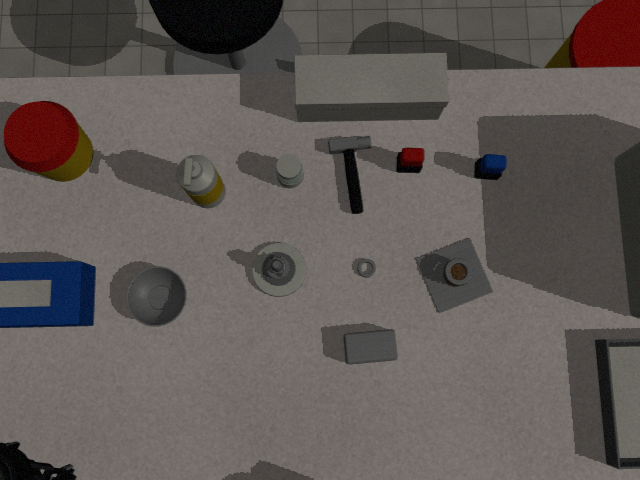

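The scene view shows the gauge on its rest at (184,320), the stand at (352,245) and the spacer at (278,286). In the top view the gauge is at (457,272) and the stand at (278,268). Next I'll take rough positions from these and look with the wrist camera.

```bash
cat > h.py <<'E'
from station import robot,claw,kinematics,read_state,viewer,workorder
import numpy as np,cv2
def ray(c,u,v,z):
    "pixel -> world point on plane height z"
    K,o,R=c["camera_matrix"],c["origin"],c["rotation"]
    d=R@np.linalg.inv(K)@np.array([u,v,1.]); return o+d*(z-o[2])/d[2]
def proj(c,p):
    q=c["camera_matrix"]@(c["rotation"].T@(np.asarray(p,float)-c["origin"])); return q[:2]/q[2]
def down(a):
    "tool z down, jaw axis y at world angle a"
    y=np.array([np.cos(a),np.sin(a),0]); z=np.array([0,0,-1.]); return np.column_stack([np.cross(y,z),y,z])
def cloud(c,d):
    v,u=np.indices(d.shape); K=c["camera_matrix"]
    P=np.stack([(u-K[0,2])/K[0,0]*d,(v-K[1,2])/K[1,1]*d,d],-1)
    return P@c["rotation"].T+c["origin"]
E
python3 - <<'E'
from h import *
ct,cs=viewer.get_calibration("top"),viewer.get_calibration("scene")
print("gauge",ray(ct,457,271,42),ray(cs,184,319,42))
print("stand",ray(ct,278,269,20),ray(cs,352,243,20))
P=cloud(ct,np.load("top0.npz")["d"])
for n,(x,y),r in (("gauge",ray(ct,457,271,42)[:2],32),("foot",ray(ct,278,269,20)[:2],70)):
    m=np.hypot(P[...,0]-x,P[...,1]-y)<r
    z=P[...,2][m]; print(n,np.histogram(z,bins=range(-10,100,5)))
s=viewer.get_calibration("wrist"); st=read_state()
R=st["ee_rot"]; print("wrist cam in tool",R.T@(s["origin"]-st["tool_pos"]),R.T@s["rotation"],s["camera_matrix"])
E
```

```text
gauge [ 528.11234952 -179.02658263   42.        ] [ 533.10819116 -186.65624834   42.        ]
stand [542.7035968  175.73453814  20.        ] [552.31358466 167.96287416  20.        ]
gauge (array([  0,  15, 148,  54,  42, 129,  34,  15,  42, 122, 224,  27,   0,
         0,   0,   0,   0,   0,   0,   0,   0]), array([-10,  -5,   0,   5,  10,  15,  20,  25,  30,  35,  40,  45,  50,
        55,  60,  65,  70,  75,  80,  85,  90,  95]))
foot (array([ 37, 652, 647, 124, 869, 675, 230,   9,  24, 124,  38,  21,   6,
         8,  16,  38,  29,  23,  61,  17,   0]), array([-10,  -5,   0,   5,  10,  15,  20,  25,  30,  35,  40,  45,  50,
        55,  60,  65,  70,  75,  80,  85,  90,  95]))
wrist cam in tool [76.21013829 -0.9930045  30.7272641 ] [[ 6.26795361e-04 -9.55059946e-01 -2.96412056e-01]
 [ 9.99999602e-01  4.10621970e-04  7.91555236e-04]
 [-6.34269398e-04 -2.96412435e-01  9.55059823e-01]] [[369.95678427   0.         320.51487347]
 [  0.         369.95678427 243.06397   ]
 [  0.           0.           1.        ]]
```

Run:
```python
from h import *
for nm,p in (("gauge",[530,-182,330]),("stand",[547,172,330])):
    for a in np.arange(-180,180,30):
        q=kinematics.inverse_kinematics(np.array(p,float),down(np.radians(a)))
        print(nm,a,None if q is None else np.round(q,2))
a0=read_state(); p=np.array([530,-182,330.])
robot.move_to(p,down(0.6))
st=read_state(); c=viewer.get_calibration("wrist"); pic,d=viewer.read_camera("wrist")
np.savez("w1.npz",p=pic,d=d,o=c["origin"],R=c["rotation"],tp=st["tool_pos"],tr=st["ee_rot"]); cv2.imwrite("pics/w1.png",pic[:,:,::-1])
print(a0["t"],read_state()["t"],st["joint_positions"])
```

```text
gauge -180 None
gauge -150 [-0.35  0.35  1.71 -0.    1.08  2.27]
gauge -120 [-0.35  0.35  1.71 -0.    1.08  1.74]
gauge -90 [-0.35  0.35  1.71 -0.    1.08  1.22]
gauge -60 [-0.35  0.35  1.71 -0.    1.08  0.7 ]
gauge -30 [-0.35  0.35  1.71 -0.    1.08  0.17]
gauge 0 [-0.35  0.35  1.71 -0.    1.08 -0.35]
gauge 30 [-0.35  0.35  1.71 -0.    1.08 -0.87]
gauge 60 [-0.35  0.35  1.71 -0.    1.08 -1.4 ]
gauge 90 [-0.35  0.35  1.71 -0.    1.08 -1.92]
gauge 120 [-0.35  0.35  1.71 -0.    1.08 -2.45]
gauge 150 None
stand -180 None
stand -150 None
stand -120 [ 0.28  0.37  1.68 -0.    1.09  2.38]
stand -90 [ 0.28  0.37  1.68 -0.    1.09  1.86]
stand -60 [ 0.28  0.37  1.68 -0.    1.09  1.33]
stand -30 [ 0.28  0.37  1.68 -0.    1.09  0.81]
stand 0 [ 0.28  0.37  1.68 -0.    1.09  0.28]
stand 30 [ 0.28  0.37  1.68 -0.    1.09 -0.24]
stand 60 [ 0.28  0.37  1.68 -0.    1.09 -0.76]
stand 90 [ 0.28  0.37  1.68 -0.    1.09 -1.29]
stand 120 [ 0.28  0.37  1.68 -0.    1.09 -1.81]
stand 150 [ 0.28  0.37  1.68 -0.    1.09 -2.33]
0.1 2.8917 [-3.50094368e-01  3.54310905e-01  1.71172845e+00  2.46611896e-04
  1.07537799e+00 -9.51240480e-01]
```

Run:
```python
from h import *
robot.move_to(np.array([530,-182,330.]),down(0.6-np.pi))
st=read_state(); c=viewer.get_calibration("wrist"); pic,d=viewer.read_camera("wrist")
np.savez("w2.npz",p=pic,d=d,o=c["origin"],R=c["rotation"],tp=st["tool_pos"],tr=st["ee_rot"]); cv2.imwrite("pics/w2.png",pic[:,:,::-1])
print(st["t"],st["tool_pos"],np.round(st["ee_rot"],3).tolist(),st["wrist_force"],st["moment"])
a=cv2.imread("pics/w1.png"); b=cv2.imread("pics/w2.png")
k=lambda i:cv2.resize(i[130:350,220:420],None,fx=2,fy=2,interpolation=cv2.INTER_CUBIC)
cv2.imwrite("pics/w12.png",np.hstack([k(a),k(b)]))
```

```text
5.5417 [ 530.00021248 -181.99180621  329.99537985] [[0.565, -0.825, -0.0], [-0.825, -0.565, 0.0], [-0.0, -0.0, -1.0]] [ 1.49361957  0.90080043 -0.01521882] [ 0.02990213 -0.00628837 -0.00415013]
```

View pics/w12.png

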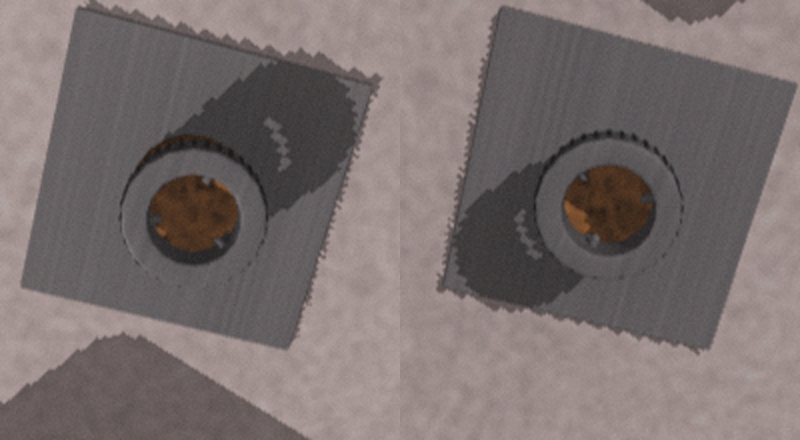

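The gauge's top face is centred at about (194,217) in the left crop and (209,208) in the right, which is (317,238.5) and (324.5,234) in full pixels.

Run:
```python
from h import *
K=viewer.get_calibration("wrist")["camera_matrix"]; pts=[];Rs=[]
for f,(u,v) in (("w1",(317,238.5)),("w2",(324.5,234))):
    w=np.load(f+".npz"); c=dict(camera_matrix=K,origin=w["o"],rotation=w["R"])
    p=ray(c,u,v,42); pts.append(p); Rs.append(w["tr"])
    P=cloud(c,w["d"]); m=(np.hypot(P[...,0]-p[0],P[...,1]-p[1])<40)&(abs(P[...,2]-42)<6)
    # outline fit: enclosing ellipse of top-face depth pixels
    vv,uu=np.nonzero(m); e=cv2.fitEllipse(cv2.convexHull(np.stack([uu,vv],1).astype(np.int32)))
    print(f,p,"ell",e, ray(c,*e[0],42), "z med",np.median(P[...,2][m]), P[...,2][m].size)
pts=np.array(pts); mean=pts.mean(0); print("mean",mean,[ (R.T@(p-mean)).round(2) for R,p in zip(Rs,pts)])
```

```text
w1 [ 527.86389279 -183.82954613   42.        ] ell ((316.3971252441406, 237.978515625), (71.9719009399414, 74.31657409667969), 89.90892791748047) [ 527.28107348 -183.75110148   42.        ] z med 41.94371602725715 2650
w2 [ 528.34610645 -186.43910962   42.        ] ell ((323.74755859375, 233.52719116210938), (72.4256591796875, 74.67711639404297), 85.38760375976562) [ 528.99564198 -186.42376938   42.        ] z med 41.89483405808704 2679
mean [ 528.10499962 -185.13432787   42.        ] [array([1.21, 0.54, 0.  ]), array([ 1.21,  0.54, -0.  ])]
```

Both views agree, with a constant wrist-camera bias of (1.2, 0.5) mm in the tool frame. I'll look at the stand with the empty gripper before grasping.

Run:
```python
from h import *
robot.move_to(np.array([547,172,350.]),down(2.7))
st=read_state(); c=viewer.get_calibration("wrist"); pic,d=viewer.read_camera("wrist")
np.savez("w3.npz",p=pic,d=d,o=c["origin"],R=c["rotation"],tp=st["tool_pos"],tr=st["ee_rot"])
b=st["ee_rot"]@np.array([1.21,.54,0]); print(st["t"],st["tool_pos"],"bias",b,st["wrist_force"],st["moment"])
P=cloud(c,d); p=ray(c,320,240,20)
m=(np.hypot(P[...,0]-p[0],P[...,1]-p[1])<90)&(abs(P[...,2]-20)<5)
vv,uu=np.nonzero(m); e=cv2.fitEllipse(cv2.convexHull(np.stack([uu,vv],1).astype(np.int32)))
print("foot",e,ray(c,*e[0],20)-b)
m2=(P[...,2]>78)&(np.hypot(P[...,0]-p[0],P[...,1]-p[1])<60); print("tip cloud",P[m2].mean(0)-b,m2.sum(),P[m2][:,2].max())
cv2.imwrite("pics/w3.png",cv2.resize(pic[130:350,200:440,::-1],None,fx=3,fy=2.7,interpolation=cv2.INTER_CUBIC))
```

```text
9.4083 [547.03589097 171.8789256  349.98562327] bias [-1.00554934e+00 -8.62884998e-01  5.80430148e-05] [ 0.37866156 -0.37072069 -0.28263795] [0.00774506 0.03636054 0.06458105]
foot ((323.275634765625, 219.2074432373047), (121.52668762207031, 123.59100341796875), 74.21896362304688) [543.64075205 169.93751787  19.99994196]
tip cloud [543.22734687 162.39313621 243.30599202] 39397 272.83779105978846
```

View pics/w3.png

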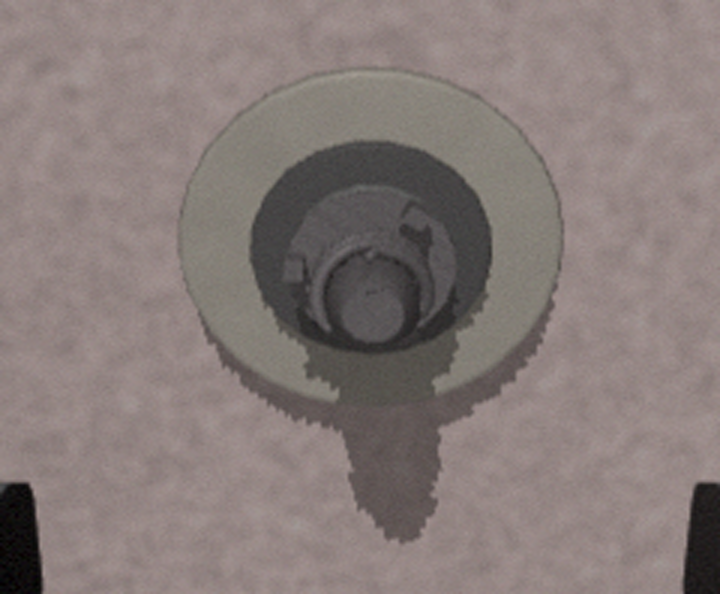

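The foot's top-face rim is centred at about (371,236) in the crop, and the stud's flat tip at about (374,316).

Run:
```python
from h import *
w=np.load("w3.npz"); c=dict(camera_matrix=viewer.get_calibration("wrist")["camera_matrix"],origin=w["o"],rotation=w["R"])
b=w["tr"]@np.array([1.21,.54,0]); f=lambda x,y:(200+x/3,130+y/2.7)
print("foot",ray(c,*f(371,236),20)-b); print("tip",ray(c,*f(374,316),84)-b)
P=cloud(c,w["d"]); q=ray(c,*f(374,316),84)
m=(P[...,2]>79)&(P[...,2]<90)&(np.hypot(P[...,0]-q[0],P[...,1]-q[1])<20); print("tip cloud",P[m].mean(0)-b,m.sum())
# overlay: projected model circles at candidate centre
img=cv2.resize(w["p"][130:350,200:440,::-1],None,fx=3,fy=2.7,interpolation=cv2.INTER_CUBIC)
s=(ray(c,*f(371,236),20)-b+ray(c,*f(374,316),84)-b)/2+b
for z,r,col in ((20,55,(0,255,0)),(74,11,(0,0,255)),(41,22.5,(255,0,0)),(84,8,(0,255,255))):
    for t in np.linspace(0,6.28,120):
        u,v=proj(c,[s[0]+r*np.cos(t),s[1]+r*np.sin(t),z]); cv2.circle(img,(int((u-200)*3),int((v-130)*2.7)),1,col,-1)
cv2.imwrite("pics/w3o.png",img); print("used",s-b)
```

```text
foot [542.69636454 168.68936234  19.99994196]
tip [544.7275712  173.47924153  83.99994196]
tip cloud [544.68832978 171.90092757  82.79487098] 678
used [543.71196787 171.08430193  51.99994196]
```

View pics/w3o.png

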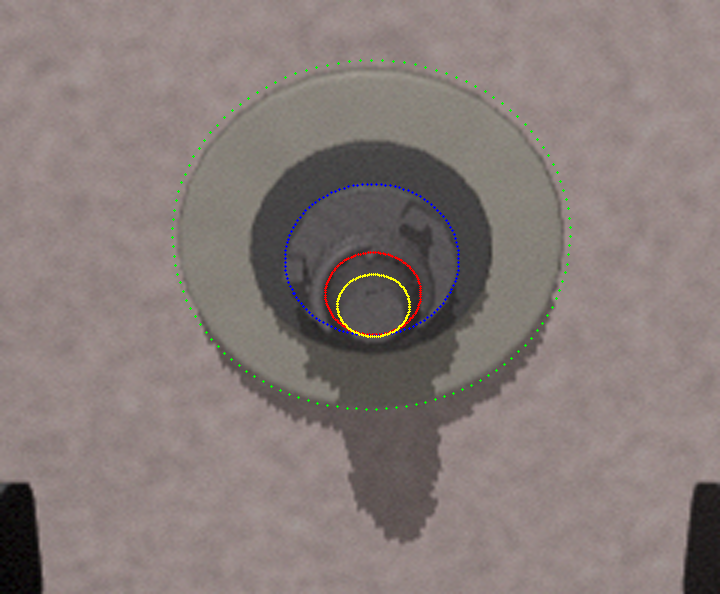

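Run:
```python
from h import *
robot.move_to(np.array([547,172,350.]),down(2.7-np.pi))
st=read_state(); c=viewer.get_calibration("wrist"); pic,d=viewer.read_camera("wrist")
np.savez("w4.npz",p=pic,d=d,o=c["origin"],R=c["rotation"],tp=st["tool_pos"],tr=st["ee_rot"]); print(st["t"],st["tool_pos"])
k=lambda i:cv2.resize(cv2.convertScaleAbs(i[195:275,285:365,::-1],alpha=1.6),(400,400),interpolation=cv2.INTER_CUBIC)
g=lambda i:cv2.resize(i[150:300,250:400,::-1],(400,200))
a=np.load("w3.npz")["p"]
cv2.imwrite("pics/w34.png",np.hstack([k(a),k(pic)]))
```

```text
12.1083 [547.00209029 171.99364564 349.99551272]
```

View pics/w34.png

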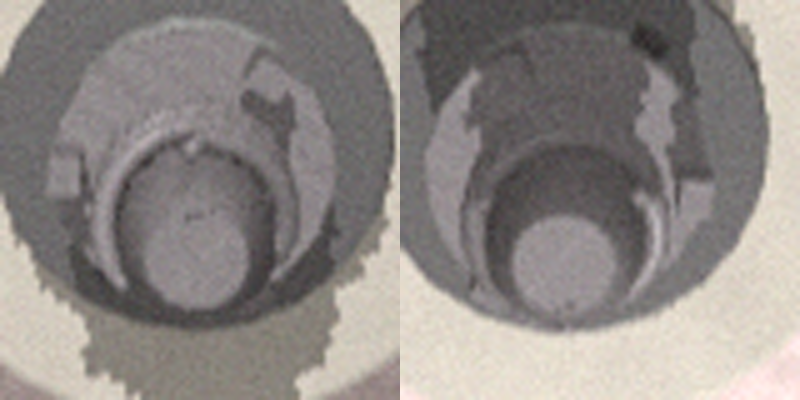

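The flat tip disc is centred at about (197,261) in the left crop and (165,265) in the right half, which is (324.4,247.2) and (318,248) in full pixels.

Run:
```python
from h import *
from scipy.optimize import least_squares
K=viewer.get_calibration("wrist")["camera_matrix"]
T=[];F=[];Rs=[]
for f,uv in (("w3",(324.4,247.2)),("w4",(318,248))):
    w=np.load(f+".npz"); c=dict(camera_matrix=K,origin=w["o"],rotation=w["R"]); Rs.append(w["tr"])
    T.append(ray(c,*uv,84))
    P=cloud(c,w["d"]); m=(np.hypot(P[...,0]-545,P[...,1]-171)<65)&(abs(P[...,2]-20)<5)
    vv,uu=np.nonzero(m); h=cv2.convexHull(np.stack([uu,vv],1).astype(np.int32))[:,0]
    X=np.array([ray(c,u,v,18.5)[:2] for u,v in h])
    s=least_squares(lambda p:np.hypot(X[:,0]-p[0],X[:,1]-p[1])-p[2],[545,171,54],loss="soft_l1"); F.append(np.r_[s.x[:2],0]); print(f,T[-1],s.x)
for n,A in (("tip",T),("foot",F)):
    A=np.array(A); print(n,A.mean(0),[(R.T@(a-A.mean(0))).round(2) for R,a in zip(Rs,A)])
```

```text
w3 [543.93164091 172.64388153  84.        ] [543.92784312 171.81772347  51.90265302]
w4 [544.38239264 171.44332952  84.        ] [544.65945428 172.86645989  51.57306624]
tip [544.15701678 172.04360553  84.        ] [array([-0.45,  0.46, -0.  ]), array([-0.45,  0.46,  0.  ])]
foot [544.2936487  172.34209168   0.        ] [array([0.63, 0.11, 0.  ]), array([ 0.63,  0.11, -0.  ])]
```

Run:
```python
from h import *
g=np.array([528.1,-185.1])
robot.move_to(np.r_[g,240.],down(2.05)); print(read_state()["t"])
robot.movel(np.r_[g,182.],max_speed=80); s=read_state(); print(s["t"],s["wrist_force"],s["tool_pos"])
claw.grip(0.4,50); s=read_state(); print("grip",s["t"],s["width"],s["wrist_force"],s["moment"])
robot.movel(np.r_[g,260.],max_speed=80); robot.hold(0.2); s=read_state(); print("lift",s["t"],s["width"],s["wrist_force"],s["moment"],s["joint_positions"])
pic,d=viewer.read_camera("wrist"); cv2.imwrite("pics/g.png",pic[...,::-1])
```

```text
14.8
15.675 [-0.21235616  0.29264586  0.35629091] [ 528.34931329 -185.20037844  182.27924968]
grip 16.075 0.6175304816960847 [ 0.45557508 -0.37228304  5.62846762] [ 0.03108709  0.12864846 -0.01012952]
lift 17.4 0.6192497480936902 [ 0.53421003  0.1681233  -1.59027808] [-0.05976226  0.00425535  0.02467169] [-3.57684516e-01  4.26440255e-01  1.80158386e+00  8.75633423e-06
  9.14590760e-01 -2.40767854e+00]
```

View pics/g.png

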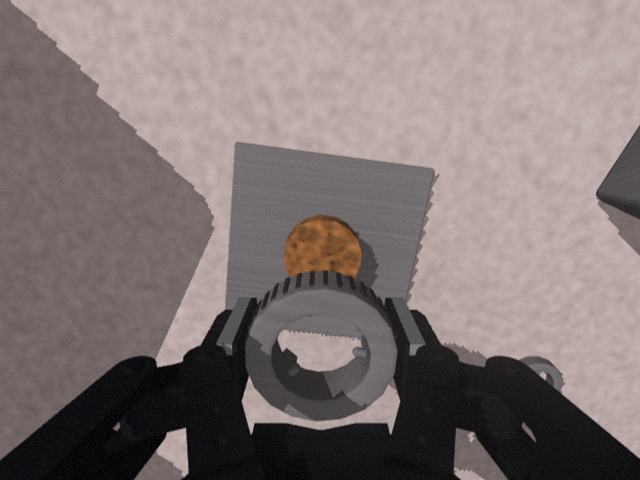

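Gauge is held centred and level between the pads. Now I'll move over the stud and come down onto the thread.

```bash
cat >> h.py <<'E'
S=np.array([544.2,172.2])
def read(n=4,dt=0.02):
    "mean force and moment (the gauge's weight is subtracted by the caller)"
    A=[]
    for _ in range(n):
        robot.hold(dt); s=read_state(); A.append(np.r_[s["wrist_force"],s["moment"]])
    return np.mean(A,0)
E
python3 - <<'E'
from h import *
a=2.79
robot.movel(np.array([528.1,-185.1,285.]),max_speed=100)
robot.move_to(np.r_[S,275.],down(a)); robot.hold(0.3)
b=read(); s=read_state(); print(s["t"],s["tool_pos"],s["joint_positions"][5],"base",b.round(3)); np.save("base.npy",b)
robot.movel(np.r_[S,232.],max_speed=40); z=232.
while z>213:
    f=read(2)-b; s=read_state()
    print(round(s["t"],2),z,s["tool_pos"].round(2),f.round(2))
    if f[2]>2 or np.hypot(f[0],f[1])>6: break
    z-=1; robot.movel(np.r_[S,z],max_speed=20)
E
```

```text
19.5583 [544.35661793 171.64074367 275.04169869] -2.5036467475700346 base [-5.400e-02 -7.500e-02 -1.389e+00 -1.400e-02  1.000e-03 -1.400e-02]
20.82 232.0 [544.31 172.25 232.31] [ 0.16 -0.36  0.38  0.02 -0.02  0.02]
21.1 231.0 [544.18 172.22 231.04] [-0.16  0.05 -0.29  0.01  0.01  0.01]
21.38 230.0 [544.2  172.2  229.95] [-0.23 -0.25  0.09 -0.03 -0.01  0.02]
21.67 229.0 [544.18 172.18 228.92] [-0.3  -0.17 -0.29  0.01  0.01  0.04]
21.95 228.0 [544.19 172.19 227.95] [-0.45  0.24 -0.26  0.03  0.    0.01]
22.23 227.0 [544.18 172.2  226.95] [-0.13  0.41 -0.36  0.03  0.03  0.04]
22.52 226.0 [544.18 172.18 225.96] [ 0.5   0.02 -0.62 -0.    0.01  0.02]
22.8 225.0 [544.2  172.18 224.95] [ 0.12 -0.2   0.25  0.01 -0.01  0.03]
23.08 224.0 [544.18 172.19 223.94] [0.09 0.99 0.07 0.   0.01 0.05]
23.37 223.0 [544.19 172.19 222.97] [-0.02 -0.06  0.3  -0.02  0.04 -0.01]
23.65 222.0 [544.19 172.2  221.96] [ 0.25  0.47 -0.08  0.   -0.01 -0.02]
23.93 221.0 [544.19 172.19 220.96] [-0.08  0.1   0.08  0.03 -0.02  0.03]
24.22 220.0 [544.17 172.18 219.93] [-0.56  0.37 -0.21  0.05 -0.03 -0.01]
24.5 219.0 [544.18 172.2  218.96] [ 0.14  0.12 -0.55  0.04 -0.05  0.02]
24.78 218.0 [544.31 172.24 218.25] [ 0.05  0.25  1.23  0.   -0.    0.01]
25.07 217.0 [544.35 172.25 217.92] [-1.32  0.09  7.16 -0.07  0.19 -0.02]
```

```bash
cat > screw.py <<'E'
from h import *
import sys
b=np.load("base.npy"); a,z=map(float,sys.argv[1:3]); n=int(sys.argv[3]); a0=a
if z<0: z=-z
robot.movel(np.r_[S,z],max_speed=20); robot.hold(.15)
for i in range(n):
    f=read(3)-b; s=read_state()
    print(round(s["t"],2),"turned %.3f zc %.2f z %.2f"%(a0-a,z,s["tool_pos"][2]),f.round(2),s["width"].round(3),flush=True)
    if f[5]>0.13 or f[2]>9 or np.hypot(*f[:2])>10: break
    st=0.1 if s["tool_pos"][2]>211.5 else 0.05
    if f[5]>0.07: st=0.02
    a-=st; z-=3.82*st if f[5]<=.07 else 0; z+=np.clip((f[2]-2.7)/7*.5,-.4,.4)
    robot.movel(np.r_[S,z],max_speed=20,rotation=down(a))
print("a,z",a,z)
E
python3 screw.py 2.79 217.6 12
```

```text
Traceback (most recent call last):
  File "screw.py", line 8, in <module>
    print(round(s["t"],2),"turned %.3f zc %.2f z %.2f"%(a0-a,z,s["tool_pos"][2]),f.round(2),s["width"].round(3),flush=True)
                                                                                            ^^^^^^^^^^^^^^^^
AttributeError: 'float' object has no attribute 'round'
```

```bash
sed -i 's/s\["width"\].round(3)/round(s["width"],3)/' screw.py; python3 screw.py 2.79 217.6 12
```

```text
25.97 turned 0.000 zc 217.60 z 217.95 [-0.23 -0.01  7.44 -0.02  0.06 -0.01] 0.618
26.27 turned 0.100 zc 217.56 z 217.57 [ 0.84 -0.44  4.47 -0.08 -0.1  -0.04] 0.618
26.57 turned 0.200 zc 217.30 z 217.20 [ 0.78 -0.5   3.49 -0.1  -0.09 -0.01] 0.616
26.87 turned 0.300 zc 216.98 z 216.96 [ 0.49  0.02  3.27 -0.04 -0.06 -0.04] 0.618
27.17 turned 0.400 zc 216.63 z 216.56 [ 0.81 -0.46  3.38 -0.08 -0.09 -0.03] 0.618
27.47 turned 0.500 zc 216.30 z 216.15 [ 0.02 -0.7   2.23 -0.02 -0.03  0.02] 0.617
27.77 turned 0.600 zc 215.88 z 215.87 [-0.33  0.11  3.   -0.01  0.01  0.  ] 0.618
28.07 turned 0.700 zc 215.52 z 215.49 [ 0.21 -0.27  2.33 -0.    0.01 -0.03] 0.616
28.37 turned 0.800 zc 215.12 z 215.08 [-0.15  0.24  1.96  0.01 -0.01 -0.02] 0.615
28.67 turned 0.900 zc 214.68 z 214.74 [ 0.18  0.54  2.22  0.05  0.02 -0.01] 0.62
28.97 turned 1.000 zc 214.26 z 214.30 [ 0.39  0.28  2.43  0.08  0.02 -0.01] 0.615
29.27 turned 1.100 zc 213.86 z 213.88 [-0.16  0.04  2.39  0.07 -0.01 -0.02] 0.621
a,z 1.589999999999999 213.45914550049355
```

Following the thread cleanly at 2–3 N. Continuing.

```bash
python3 screw.py 1.59 213.459 60
```

```text
29.97 turned 0.000 zc 213.46 z 213.51 [ 0.2   0.23  3.45  0.04  0.02 -0.03] 0.622
30.27 turned 0.100 zc 213.13 z 213.12 [ 0.03  0.17  2.97  0.04  0.   -0.01] 0.617
30.57 turned 0.200 zc 212.77 z 212.69 [-0.41  0.61  2.36  0.13  0.03 -0.  ] 0.619
30.87 turned 0.300 zc 212.36 z 212.36 [0.2  0.78 2.74 0.08 0.05 0.  ] 0.617
31.17 turned 0.400 zc 211.98 z 212.02 [ 0.1   1.16  2.54  0.13  0.04 -0.03] 0.615
31.47 turned 0.500 zc 211.59 z 211.59 [-0.37  1.57  2.68  0.24  0.04 -0.04] 0.615
31.77 turned 0.600 zc 211.21 z 211.22 [-0.11  1.01  2.37  0.2   0.03 -0.01] 0.62
32.07 turned 0.650 zc 210.99 z 211.03 [-0.48  0.68  3.43  0.12  0.08 -0.01] 0.617
32.37 turned 0.700 zc 210.85 z 210.88 [-0.66  0.36  3.07  0.1   0.11  0.01] 0.614
32.67 turned 0.750 zc 210.69 z 210.61 [-0.55  0.54  2.55  0.1   0.09 -0.03] 0.617
32.97 turned 0.800 zc 210.48 z 210.48 [0.14 1.37 2.63 0.2  0.07 0.02] 0.621
33.27 turned 0.850 zc 210.29 z 210.27 [0.58 1.21 2.5  0.2  0.01 0.02] 0.617
33.57 turned 0.900 zc 210.08 z 210.08 [ 0.01  1.01  2.24  0.14  0.04 -0.02] 0.619
33.87 turned 0.950 zc 209.86 z 209.89 [-0.8   0.53  3
[... 512 characters left out ...]
] 0.617
35.97 turned 1.300 zc 208.57 z 208.62 [-0.71  0.68  3.53  0.11  0.08  0.02] 0.621
36.27 turned 1.350 zc 208.44 z 208.43 [0.14 0.73 2.44 0.1  0.05 0.01] 0.618
36.57 turned 1.400 zc 208.23 z 208.27 [ 0.55  0.56  2.82  0.14 -0.01  0.  ] 0.613
36.87 turned 1.450 zc 208.05 z 208.05 [ 1.08  0.77  2.53  0.13 -0.01  0.01] 0.62
37.17 turned 1.500 zc 207.85 z 207.87 [ 1.47  1.7   2.03  0.3  -0.15  0.01] 0.619
37.47 turned 1.550 zc 207.61 z 207.73 [ 1.99  3.49  1.62  0.6  -0.24  0.06] 0.611
37.77 turned 1.600 zc 207.34 z 207.62 [ 1.3   5.36  2.61  0.78 -0.22  0.13] 0.616
38.07 turned 1.620 zc 207.33 z 207.63 [ 1.2   4.73  2.4   0.83 -0.23  0.16] 0.618
a,z -0.03000000000000066 207.33372552441946
```

Dogs touched at about 1.53 rad in this stage (2.73 rad in all), and mz is now 0.16. I'll turn a little further to about 0.23 and hold.

Run:
```python
from h import *
b=np.load("base.npy"); a=-0.03; z=207.33
for i in range(4):
    f=read(8)-b; s=read_state(); print(round(s["t"],2),a,f.round(3),s["tool_pos"].round(2),flush=True)
    if f[5]>0.21: break
    a-=0.015; robot.movel(np.r_[S,z],max_speed=20,rotation=down(a)); robot.hold(.1)
robot.hold(0.5); f=read(8)-b; s=read_state(); print("held",round(s["t"],2),a,f.round(3),s["tool_pos"].round(2))
```

```text
38.2 -0.03 [ 1.897  5.236  2.615  0.809 -0.276  0.174] [544.53 172.75 207.62]
38.68 -0.045 [ 1.304  4.808  2.371  0.81  -0.262  0.205] [544.55 172.76 207.61]
39.17 -0.06 [ 1.535  5.086  2.415  0.827 -0.271  0.253] [544.52 172.77 207.62]
held 39.8 -0.06 [ 1.273  4.99   2.553  0.801 -0.278  0.254] [544.55 172.76 207.65]
```

Held firm at 0.25 N m for over 0.5 s. Releasing and backing away.

Run:
```python
from h import *
claw.grip(0.95); robot.hold(0.2); s=read_state(); print(s["t"],s["width"],s["wrist_force"],s["moment"])
robot.movel(np.r_[S,350.],max_speed=90); robot.hold(.2)
s=read_state(); c=viewer.get_calibration("wrist"); pic,d=viewer.read_camera("wrist"); print(s["t"],s["wrist_force"])
P=cloud(c,d); q=np.hypot(P[...,0]-S[0],P[...,1]-S[1]); m=(q>19)&(q<26)&(P[...,2]>50)&(P[...,2]<90); X=P[m]
A=np.c_[X[:,:2]-S,np.ones(len(X))]; k=np.linalg.lstsq(A,X[:,2],rcond=None)[0]; print("ring top plane slope,z",k,len(X),X.mean(0))
p2,_=viewer.read_camera("scene"); print("scene")
cv2.imwrite("pics/end.png",np.hstack([cv2.resize(pic[150:310,220:420,::-1],(400,320)),cv2.resize(p2[180:340,250:450,::-1],(400,320))]))
np.save("scene_end.npy",p2); df=np.abs(p2.astype(int)-np.load("scene0.npz")["p"]).max(2)>60
print(cv2.connectedComponentsWithStats(cv2.morphologyEx(df.astype(np.uint8),cv2.MORPH_OPEN,np.ones((3,3))))[2])
```

```text
40.4 0.950623314810402 [0.73661144 0.99555989 0.19338595] [ 0.00166619 -0.03082664 -0.0388302 ]
42.3333 [-0.3055     -0.73603104 -0.38482341]
ring top plane slope,z [-8.72839875e-03 -2.35434409e-02  6.66548404e+01] 1995 [544.42736164 174.42136406  66.6005573 ]
scene
[[     0      0    640    480 297377]
 [   317      0     21     23    406]
 [   327      0     68    194   7818]
 [   412      0     15      8     86]
 [   147      5      8     17     75]
 [   411     10      3      5     15]
 [   410     17      3      5     15]
 [   151     23      4      3     12]
 [   157     23      3      3      9]
 [   333     25      3      3      9]
 [   146     29      6      7     32]
 [   184     71     37     39    967]
 [   113    103     22     30    283]
 [   360    220      4      5     18]
 [   175    319      3      3      9]
 [   184    322     16     12     69]]
```

View pics/end.png

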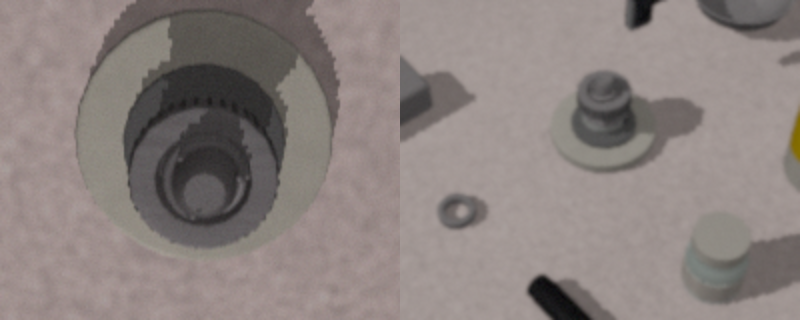

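The gauge sits level on the stud, with its top at 66.6 mm (origin about 42.6 above the stand's). The bystanders show no change, so I'm handing in.

```bash
python3 -c "
from h import *
print(workorder.sign_off(),read_state()['t'])"
```

```text
the job is handed in; nothing more can be done
the job is handed in; nothing more can be done
```

The gauge is screwed down on the stud, let go, and the job is handed in at about 42 s on the clock; no verdict was reported.

- **Setting on:** I lifted the gauge off its cork rest and set it level over the stud. It touched the thread with its origin about 54 mm above the stand's.
- **Screwing down:** I turned it clockwise under a 2–4 N push, with the running-free moment at or under about 0.05 N m. The dogs touched after about 2.73 rad (0.43 turn).
- **Holding firm:** I turned it a further 0.12 rad or so and held it at about 0.25 N m for over 0.5 s. The dogs came up unevenly, giving about 5 N sideways and a side moment of about 0.8 N m at the wrist. Both stayed steady while held. The force on the dogs was judged only from the moment (about 12 N), not measured directly.
- **Last checks:** After letting go, the depth image put the gauge's origin about 42.6 mm above the stand's, against 43.6 mm from the arm's own reading; both are under 47 mm. The tilt was about 0.025 rad. I did not measure how well it is centred after release. The before-and-after scene pictures showed no change at any bystander, and the robot was clear of everything.

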